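# Clear the soak tank's lid and hold it open at 50 degrees

### The job

A brass fitting was left standing on the lid of the red soak tank: put it in the blue bin with the other brass fittings. Then lift the lid by its black bar to 50 degrees, level with the orange mark on the white quadrant beside its hinge, so that drips run back into the tank, and hold it there steadily with the bar between or on your fingers; finish while still holding it, since the lid falls shut when let go. Do not let the lid drop, and leave everything else on the bench where it is.

Things in the scene. Friction and masses are not known exactly. Their poses are not given: they have to be found in the camera images.
- tank: red sheet-metal soak tank, 150 (x) x 190 (y) mm, rim 95 mm above the bench, fixed. Origin: centre of its underside; x axis level from its front (handle side) to its hinge side, z up; turned up to 13 degrees either way. A white quadrant plate with black ticks each 10 degrees stands at its left (+y) side round the hinge, 83 mm above the rim; the one orange tick is 50 degrees
- tank_lid (a joint): hinge of the tank's flat metal lid, rad: 0 shut, growing as the front edge rises (50 degrees = 0.873), range 0 to 1.7. The lid is 6 mm thick, its top 101 mm above the bench when shut; its weight and a spring close it at once when let go, so about 3 to 5 N upward are needed at the bar
- lid_bar (a point): centre of the lid's handle: a round black bar, diameter 12 mm, 112 mm long, parallel to the hinge (tank's y), carried in the lid's plane by two steel arms at its ends, 52 mm clear of the lid's front edge, 215 mm from the hinge axis. Height 98 mm with the lid shut; at 50 degrees 164 mm higher and 79 mm nearer the hinge side. Free space all round it
- lid_hinge (a point): middle of the lid's hinge axis, at the far rim of the tank (tank x = +75 mm, 95 mm above the bench); the axis runs along the tank's y
- brass_fitting: brass hexagon nipple standing upright on the tank's lid, 48 mm tall, about 90 g; threaded ends of diameter 21 mm; hexagon from 18 to 30 mm above its foot, 26 mm across flats (flats face its own +-x axis and every 60 degrees from it). Origin: centre of its foot; z along its length
- blue_bin: blue open bin with small brass fittings in it, 196 (x) x 123 (y) mm; walls 3 mm thick, 85 mm high at back (+x) and sides, low front wall (-x) 42 mm high; its filling reaches about 15 mm above the bench. Fixed. Origin: centre of its underside. It and the yellow bin stand left and right of the tank, either way round
- yellow_bin: yellow open bin of the same shape, filled with steel parts: not the place for the brass fitting. Fixed. Origin: centre of its underside
- masking_tape: cream tape ring, 94 mm across, 25 mm high, flat at the front of the bench; leave it alone. Origin: centre of its underside
- spanner: steel combination spanner, 178 mm long, 7 mm high, flat at the front of the bench; leave it alone. Origin: centre of its underside

How it is judged:
By the outcome, as a careful person would: the job done as asked, in the order asked, and still so for the second after the job is handed in, while the arm keeps its last pose, push and grip.
It also fails if it takes over 45 s, if anything falls off the work surface, if the arm or the gripper's body presses on something with over 40 N, if the wrist force passes 120 N, or if a joint passes its speed limit or range.

### The arm

A 7-joint arm with a two-finger parallel gripper is mounted at the origin on a cart in front of the work surface, level with it; the furniture and walls round the work are solid. World frame = base frame: x ahead of the robot, y to its left, z up, the work surface at z = 0. Lengths are in m, angles in rad, forces in N, time in s.
With the tool pointing down it reaches from about 0.4 to 0.85 m from the base axis. Payload 10.4 kg.
Tool frame: the origin (TCP) lies between the finger pads, 19 mm behind the fingertips; this is the grasp point; z points along the fingers, y is the line along which they close (so a half turn about z gives the same grasp; the last joint's range is limited). The gripper opens to 85 mm and grips with 20 to 120 N. Pads are 22 mm wide; open, the fingers measure 114 mm over their backs; the gripper's body (76 mm by 85 mm) begins 54 mm behind the grasp point. The pads swing forward as they close: fully open they stand 13 mm farther back than shut.
Start: joints at [1.26, 0.332, -0.065, 1.46, 0.022, 1.35, -0.088], TCP at [0.177, -0.599, 0.25] pointing down, gripper open.
Joint ranges: [-2.6, 2.6], [-0.5, 2.12], [-1.47, 1.34], [0.16, 2.42], [-1.27, 4.41], [0.06, 2.06], [-2.6, 2.6]. Speed limits (rad/s): [2.22, 2.22, 2.79, 2.79, 3.14, 3.14, 3.14].

### API

Orientations are given as a unit quaternion [x, y, z, w].
In Python, from workcell import get_obs, camera, hand_in gives the robot as it stands. The module is installed in compiled form; this text tells all that it offers.
- The arm moves only by the tool move_arm, never from a script. Its argument "plan" is a list of rows, each an object with "delta_pos": the shift along the tool's x, y, z in m, a list of three; "turn": the turn, a rotation vector about the tool's x, y, z in rad, a list of three; "fingers": the closure, from 0 (fully open) to 1 (shut). A call has 1 to 12 rows; each row is the pose to reach, as a shift and turn from the pose commanded when the call began, along the tool's axes at that moment; what a row does not reach only later rows make up. A row lasts 1/8 s, in which the tool goes at most 62.5 mm and 10.7 degrees, less where a joint would pass 70% of its speed; a pose out of reach is approached as far as the arm can. A call with a gripper value outside its range is refused whole. The fingers move at their own pace and stop on an object; "force" is the grip in N (left out, the last holds). Time passes only in rows, so rows that repeat a pose let the fingers close. It gives the time, the measured TCP pose, the force, the opening and the grip force at its end, in the units of the state.
- get_obs(): the state, without advancing time (a new reading comes with each control period).
- camera(name): name is "scene" or "top" or "wrist"; returns a dict with "color" (384x512x3 uint8, red, green, blue), "range_z" (384x512 float32, m along the optical axis (not along the pixel's ray), 0 where there is no reading), "fx", "fy", "cx", "cy" (pixels), "R" (3x3) and "t" (3): a world point X has camera coordinates R X + t; the wrist camera has in their place "tool_from_camera" (4x4, takes a point from camera to tool coordinates, whose origin is the TCP and whose axes are the flange's). Camera axes: x right, y down, z forward; pixel columns grow to the right and rows downward; lengths in m; the calibration is good to about 2 mm. A picture is of the moment at which its call begins: read the wrist's pose just before it.
- hand_in(): hands the job in; it is judged then, once.
The state is a dict: "clock": time; "joint_pos": joint angles; "joint_velocities": joint speeds; "tau": joint torques, N m; "position": TCP position; "ee_rot": TCP orientation; "ft_force": force on the tool from outside, world axes, zero at the start; "torque": the same for the moment, N m; "grip_width": opening from 0.0 (shut) to 1.0 (fully open); "grasp_force": force on a finger pad.
Only numpy, scipy, OpenCV 4.12 (cv2) and the standard library are available. Lean on these libraries where they do the work, as an engineer would, in place of code of your own. Each camera call takes 0.05 s, during which the arm holds its last target. There are 200 camera calls.

## Working session

There is one attempt and no reset: what is moved stays moved. The work goes in short steps, Python scripts to look and compute and a tool call to move; the robot and the scene stay as the last step left them, time stands still between calls to the robot, and variables do not carry over. Pictures are saved under pics/ and viewed, at most 10 in all, crops included, and the job is handed in when it is done.

Besides the shell and the picture viewer there is one more tool, called after ">>>" by a JSON object that holds its "method" and its "body". move_arm: Moves the arm, as the interface text tells. Its arguments: {"type":"object","properties":{"plan":{"type":"array","items":{"type":"object","properties":{"delta_pos":{"type":"array","items":{"type":"number"}},"turn":{"type":"array","items":{"type":"number"}},"fingers":{"type":"number"}}}},"force":{"type":"number"}},"required":["plan"]}

```bash
mkdir -p pics
cat > h.py <<'E'
import numpy as np, cv2, pickle
from workcell import get_obs, camera
from scipy.spatial.transform import Rotation as Ro
def snap(n):
    o=get_obs(); c=camera(n); c['obs']=o
    if n=='wrist':
        T=np.eye(4);T[:3,:3]=Ro.from_quat(o['ee_rot']).as_matrix();T[:3,3]=o['position']
        W=T@c['tool_from_camera']; c['R']=W[:3,:3].T; c['t']=-W[:3,:3].T@W[:3,3]
    return c
def ray(c,u,v):
    d=c['R'].T@np.array([(u-c['cx'])/c['fx'],(v-c['cy'])/c['fy'],1]); return -c['R'].T@c['t'],d
def plane(c,u,v,z):
    o,d=ray(c,u,v); return o+d*(z-o[2])/d[2]
def cloud(c):
    z=c['range_z'];v,u=np.mgrid[:z.shape[0],:z.shape[1]]
    P=np.stack([(u-c['cx'])/c['fx']*z,(v-c['cy'])/c['fy']*z,z],-1)
    return (P-c['t'])@c['R']
def tri(c1,p1,c2,p2):
    o1,d1=ray(c1,*p1);o2,d2=ray(c2,*p2)
    s=np.linalg.lstsq(np.stack([d1,-d2],1),o2-o1,rcond=None)[0]
    a,b=o1+s[0]*d1,o2+s[1]*d2; return (a+b)/2,np.linalg.norm(a-b)
E
python3 - <<'E'
from h import *
ims=[]
for n in('top','scene'):
    c=snap(n);pickle.dump(c,open(n+'.pkl','wb'));cv2.imwrite(f'pics/{n}.png',cv2.resize(c['color'][...,::-1],(800,600)))
    print(n,c['fx'],-c['R'].T@c['t'],c['R'][2])
o=get_obs();print(o)
E
```

```text
top 348.03550522847087 [ 0.42731795 -0.04881432  1.24354946] [ 0.08750546  0.00354246 -0.99615774]
scene 380.8451485211974 [0.08266954 0.62934134 0.85457015] [ 0.38710748 -0.61825739 -0.68403625]
{'clock': 0.1, 'joint_pos': array([ 1.26036642,  0.33280387, -0.06469901,  1.46084856,  0.02163604,
        1.34990659, -0.08846767]), 'joint_velocities': array([-8.94011990e-04, -2.06444456e-03, -4.72694883e-05, -2.32193826e-03,
        2.16081071e-04, -7.19958073e-04, -1.12829401e-03]), 'tau': array([ 1.36629791e-03, -6.26746345e+01,  4.89983393e-02, -3.92433894e+01,
        1.63308566e-02,  6.97415118e-03, -7.15427035e-06]), 'position': array([ 0.17731872, -0.59899574,  0.24930268]), 'ee_rot': array([ 9.89657721e-01,  1.43447523e-01, -1.36793198e-04, -6.20060662e-04]), 'ft_force': array([ 0.30324228,  0.84627348, -1.00469905]), 'torque': array([-0.00790425, -0.04253695,  0.00475154]), 'grasp_force': 0.0, 'grip_width': 1.000082303595768}
```

View pics/top.png

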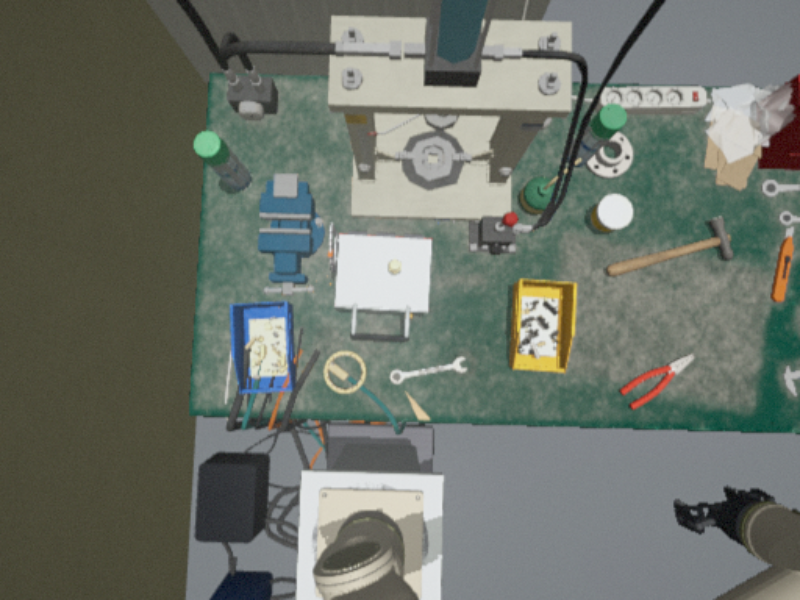

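View pics/scene.png

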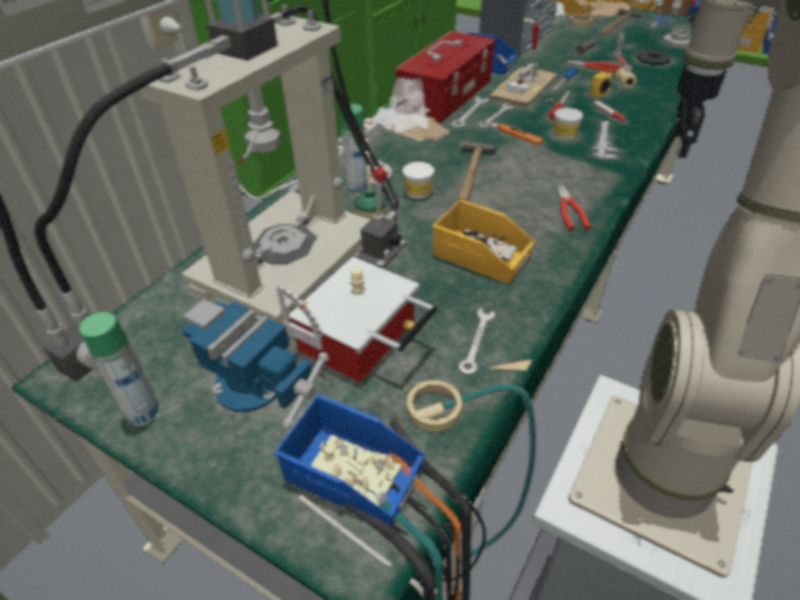

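The top view shows the fitting at (395,267), the lid at x 335–432, y 235–312, the bar at (380,337), the blue bin at (262,347) and the yellow bin at (545,325). The scene view shows the fitting at (357,280), the quadrant at (298,310) and the blue bin at (350,455). Next I'll measure these.

```bash
cat > m.py <<'E'
from h import *
t=pickle.load(open('top.pkl','rb'));s=pickle.load(open('scene.pkl','rb'))
def big(m):
    n,l,st,ce=cv2.connectedComponentsWithStats(m.astype(np.uint8));i=1+np.argmax(st[1:,4]);return l==i
def box(x0,y0,x1,y1):
    m=np.zeros((384,512),bool);m[int(y0*.64):int(y1*.64),int(x0*.64):int(x1*.64)]=1;return m
for n,c,bl,bf in(('top',t,(325,225,440,320),(380,255,410,282)),('scene',s,(290,255,425,345),(345,263,370,298))):
    hsv=cv2.cvtColor(c['color'],cv2.COLOR_RGB2HSV);P=cloud(c);H,S,V=[hsv[...,i].astype(int) for i in range(3)]
    lid=big((S<40)&(V>140)&box(*bl)); Q=P[lid&(np.abs(P[...,2]-.1)<.02)]
    print(n,'lid z',np.median(Q[:,2]), cv2.minAreaRect(np.argwhere(lid)[:,::-1].astype(np.float32)))
    r=cv2.minAreaRect((Q[:,:2]*1000).astype(np.float32));print(' lid rect mm',r)
    f=big((S>45)&(H>15)&(H<40)&box(*bf));print(' fit px',np.argwhere(f).mean(0)[::-1],f.sum(),np.argwhere(f).min(0)[::-1],np.argwhere(f).max(0)[::-1])
    F=P[f];print(' fit z',np.percentile(F[:,2],[5,50,95]),'top xy',F[F[:,2]>.135].mean(0) if (F[:,2]>.135).any() else None)
    for nm,lo,hi in(('blue',100,125),('yel',18,28)):
        b=big((H>lo)&(H<hi)&(S>150)&(V>60)&(P[...,2]>-.02)&(P[...,2]<.12)&(np.abs(P[...,1])<.6));B=P[b]
        k=B[:,2]>.06;r=cv2.minAreaRect((B[B[:,2]>.02][:,:2]*1000).astype(np.float32));print(' ',nm,np.percentile(B[:,2],[2,98]),r)
    d=big((V<70)&(P[...,2]>.08)&(P[...,2]<.12)&(P[...,0]<.45)&(P[...,0]>.28)&(np.abs(P[...,1])<.2));D=P[d]
    print(' bar',d.sum(),D.mean(0),cv2.minAreaRect((D[:,:2]*1000).astype(np.float32)), np.argwhere(d).mean(0)[::-1])
    g=(H>5)&(H<16)&(S>120)&(P[...,2]>.1)&(P[...,2]<.2)&(P[...,0]>.3)&(np.abs(P[...,1])<.25)
    print(' orange',g.sum(),P[g].mean(0) if g.any() else 0)
E
python3 m.py
python3 - <<'E'
from h import *
for n,(x,y,w,h) in(('top',(110,130,200,150)),('scene',(160,150,160,120))):
    c=pickle.load(open(n+'.pkl','rb'))['color'][...,::-1]
    cv2.imwrite(f'pics/{n}c.png',cv2.resize(c[y:y+h,x:x+w],(800,600),interpolation=cv2.INTER_CUBIC))
E
```

```text
top lid z 0.10099278668278697 ((242.0, 173.5), (59.0, 68.0), 90.0)
 lid rect mm ((580.6485595703125, -9.442764282226562), (208.8026885986328, 181.6088104248047), 88.20774841308594)
 fit px [251.71428571 173.        ] 7 [250 172] [254 174]
 fit z [0.12869651 0.13118318 0.13528607] top xy [ 0.59142374 -0.03155147  0.13683784]
  blue [-0.00227715  0.08570335] ((498.8230895996094, 191.32659912109375), (4.08740234375, 19.87763786315918), 87.82669067382812)
  yel [-0.0007876   0.08687533] ((487.375244140625, -363.1702880859375), (122.86151123046875, 191.07327270507812), 87.45433807373047)Traceback (most recent call last):
  File "m.py", line 17, in <module>
    d=big((V<70)&(P[...,2]>.08)&(P[...,2]<.12)&(P[...,0]<.45)&(P[...,0]>.28)&(np.abs(P[...,1])<.2));D=P[d]
  File "m.py", line 4, in big
    n,l,st,ce=cv2.connectedComponentsWithStats(m.astype(np.uint8));i=1+np.argmax(st[1:,4]);return l==i
                                                                       ~~~~~~~~~^^^^^^^^^^
    return _wrapfunc(a, 'argmax', axis=axis, out=out, **kwds)
    return bound(*args, **kwds)
ValueError: attempt to get argmax of an empty sequence
```

View pics/topc.png

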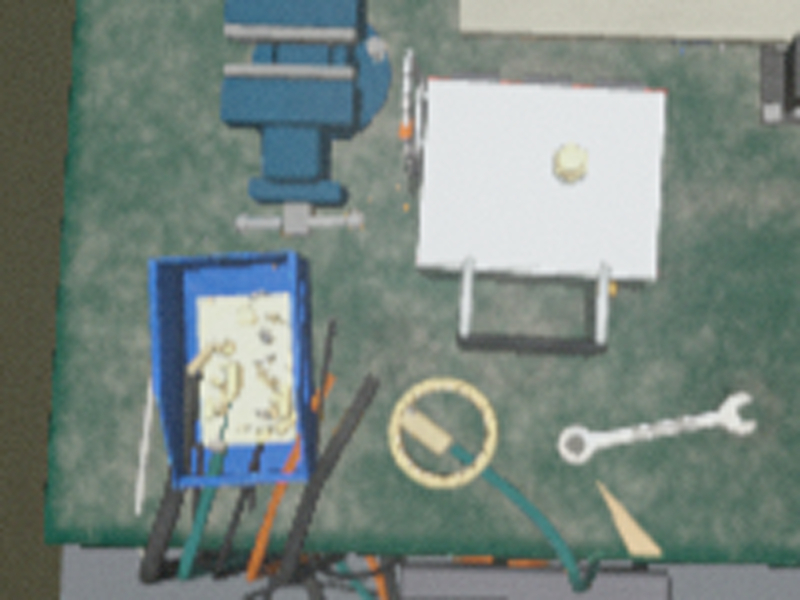

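The top crop shows the lid corners at (428,80), (665,92), (657,280) and (418,265), the bar from (460,340) to (605,347), the fitting top at (571,163), and the blue bin between x 150–310 and y 255–485. I'll work out these coarse positions first, then refine with the wrist camera.

Run:
```python
from h import *
t=pickle.load(open('top.pkl','rb'))
p=lambda x,y,z:plane(t,x/4+110-.4,y/4+130-.4,z).round(4)
A=[p(428,80,.101),p(665,92,.101),p(657,280,.101),p(418,265,.101)];print('lid',A)
for a,b in((0,1),(3,2),(3,0),(2,1)):
    d=A[a]-A[b];print(np.linalg.norm(d),np.degrees(np.arctan2(d[1],d[0])))
b1,b2=p(460,340,.098),p(605,347,.098);print('bar',b1,b2,(b1+b2)/2)
print('fit',p(571,163,.145))
print('bluebin',[p(*q,.085) for q in((150,260),(297,253))],[p(*q,.042) for q in((178,484),(310,478))], 'fill',[p(*q,.015) for q in ((197,295),(292,293),(298,440),(205,443))])
print(Ro.from_quat(get_obs()['ee_rot']).as_matrix().round(3))
```

```text
lid [array([0.669 , 0.0824, 0.101 ]), array([ 0.6642, -0.1152,  0.101 ]), array([ 0.5073, -0.112 ,  0.101 ]), array([0.5143, 0.085 , 0.101 ])]
0.19765829099736748 88.60847334745216
0.19712432625122656 87.96496554314011
0.1547218471968326 179.0371363743638
0.1569326288570991 178.83160561481372
bar [0.4537 0.0485 0.098 ] [ 0.4512 -0.0707  0.098 ] [ 0.45245 -0.0111   0.098  ]
fit [ 0.5957 -0.039   0.145 ]
bluebin [array([0.5136, 0.3108, 0.085 ]), array([0.5228, 0.1883, 0.085 ])] [array([0.3257, 0.2899, 0.042 ]), array([0.3338, 0.1773, 0.042 ])] fill [array([0.489 , 0.2893, 0.015 ]), array([0.493 , 0.2055, 0.015 ]), array([0.3644, 0.1944, 0.015 ]), array([0.3595, 0.2757, 0.015 ])]
[[ 0.959  0.284 -0.   ]
 [ 0.284 -0.959  0.001]
 [-0.    -0.001 -1.   ]]
```

Run:
```python
from h import *
c=snap('wrist');print(c['tool_from_camera'].round(3),c['fx'])
```

```text
[[ 0.001 -0.949 -0.316  0.081]
 [ 1.     0.     0.001  0.001]
 [-0.001 -0.316  0.949 -0.123]
 [ 0.     0.     0.     1.   ]] 315.02143414497607
```

Run:
```python
from h import *
for n in('top','scene'):
    c=pickle.load(open(n+'.pkl','rb'));P=cloud(c).reshape(-1,3);ok=c['range_z'].ravel()>0
    P=P[ok]
    print(n,'max height per 5cm cell, rows x .25.., cols y .35..-.4')
    for x in np.arange(.25,1.0,.05):
        r=[]
        for y in np.arange(.35,-.4,-.05):
            k=(abs(P[:,0]-x)<.025)&(abs(P[:,1]-y)<.025);r.append('%4d'%(1000*np.percentile(P[k,2],98)) if k.sum()>2 else '   .')
        print('%.2f'%x,*r)
```

```text
top max height per 5cm cell, rows x .25.., cols y .35..-.4
0.25   12   20   13   18    3    3    4    4   14    4    3    4    3    3    4
0.30    6   24   16   21    6    5    6   19   18    4    4    6    6    6    7
0.35   10   65   43   57   19   27   27   17    9    6    5    6    7    7    7
0.40   11   87   48   84   19   26   27   22    8    9    9    9    7   53   44
0.45    7   87   47   87   12    6  104  105  105    6    6    8    6   81   51
0.50    7   87   85   87    6  101  105  103  105  103    7    7    7   87   59
0.55    6    6   62  104  115  103  104  105  105  105    6    7    6   87   46
0.60    7    7  146  147  144  166  105  105  151  105    7    6    7   85   86
0.65    6    7  151  152  151  178  105  105  106  106    7   16  210   76    7
0.70    7    7  151  151  150  101  102  100   65   55   49   55  220   78   79
0.75    6    7  150  160  158    7   59   58   58   58   59   58   60   58  109
0.80  227  226    5  161  155    7  496  481  477  658  657  477  490  477  217
0.85  228  225  438  497  508  512  513  512  513  647  646  511  508  504  606
0
[... 719 characters left out ...]
  111  114  102  103  103  104  103    6    5    6   86   45
0.60    5    5  146  148  149  164  104  122  150  104    .    6    5   84   86
0.65    4    5  149  150  150  177  104  104  104  104    .   71  215   76    6
0.70    4    5  149  150  150    4   56   57   56   56   56   61  219   77   78
0.75    5    5  147  159  158    .   57   57   57   57   57   57   57   56   93
0.80  225  225    5  157    .    .  486  476  476  559  549  475  484  475  229
0.85  224  225  450  495  508  512  511  511  512  558  524  510  504  504  487
0.90    4    3  437   15    5    .  475  491  479  558   79   62  491  480    .
0.95   70  375  351    5    5    5   57   58    .   55   57   57   57   56    .
```

View pics/scenec.png

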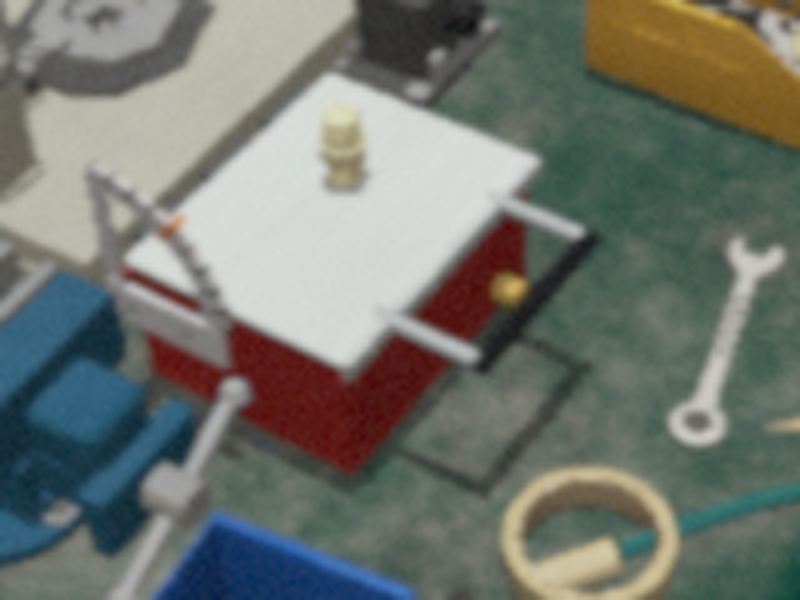

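The scene crop shows the fitting on the lid (top at (340,112), foot at (345,182)), the bar from (480,362) to (590,240) and the orange tick at (173,226). The cables are low, so the route is clear at z = 0.3. I'll move above the tank.

>>> {"method": "move_arm", "body": {"plan": [{"delta_pos":[0.03,-0.02,-0.03],"turn":[0,0,0.03],"fingers":0},{"delta_pos":[0.08,-0.06,-0.05],"turn":[0,0,0.06],"fingers":0},{"delta_pos":[0.13,-0.1,-0.06],"turn":[0,0,0.1],"fingers":0},{"delta_pos":[0.18,-0.14,-0.06],"turn":[0,0,0.13],"fingers":0},{"delta_pos":[0.23,-0.18,-0.06],"turn":[0,0,0.16],"fingers":0},{"delta_pos":[0.28,-0.22,-0.06],"turn":[0,0,0.19],"fingers":0},{"delta_pos":[0.33,-0.26,-0.06],"turn":[0,0,0.22],"fingers":0},{"delta_pos":[0.38,-0.3,-0.06],"turn":[0,0,0.25],"fingers":0},{"delta_pos":[0.43,-0.34,-0.06],"turn":[0,0,0.28],"fingers":0},{"delta_pos":[0.48,-0.38,-0.06],"turn":[0,0,0.288],"fingers":0},{"delta_pos":[0.52,-0.41,-0.05],"turn":[0,0,0.288],"fingers":0},{"delta_pos":[0.536,-0.424,-0.05],"turn":[0,0,0.288],"fingers":0}]}}

```text
clock: 1.65
position: [0.5718, -0.0368, 0.299]
ee_rot: [1.0, 0.002, -0.001, -0.001]
ft_force: [0.2, -0.9, -0.1]
grip_width: 1.0
grasp_force: 0.0
```

Run:
```python
from h import *
t=pickle.load(open('top.pkl','rb'));s=pickle.load(open('scene.pkl','rb'))
print('tri',tri(t,(252.4,170.4),s,(227.6,172)))
c=snap('wrist');pickle.dump(c,open('w1.pkl','wb'));print(c['obs']['joint_pos'].round(3))
cv2.imwrite('pics/w1.png',cv2.resize(c['color'][...,::-1],(800,600)))
```

```text
tri (array([ 0.59480688, -0.03908939,  0.15158561]), np.float64(0.0005778112975957455))
[ 0.483  0.249 -0.595  1.501  0.138  1.436 -1.684]
```

View pics/w1.png

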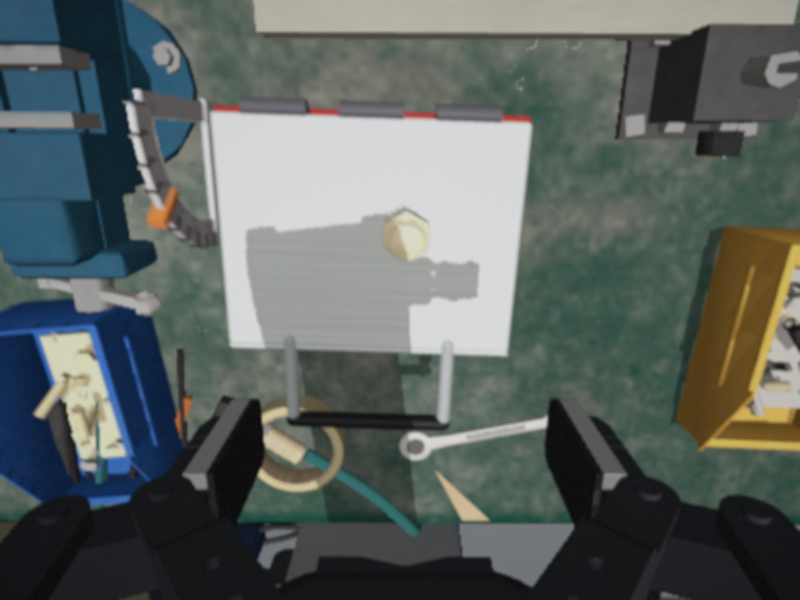

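The wrist view shows the fitting at (408,235), with hex corners apparent at top and bottom. The bar runs (290,419)–(445,423), the orange tick is at (162,208), the blue bin is at left and the yellow bin at right. I'll refine these by contour.

Run:
```python
from h import *
c=pickle.load(open('w1.pkl','rb'));t=pickle.load(open('top.pkl','rb'));P=cloud(c)
hsv=cv2.cvtColor(c['color'],cv2.COLOR_RGB2HSV).astype(int);H,S,V=[hsv[...,i] for i in range(3)]
m=np.zeros((384,512),bool);m[125:175,235:290]=1
f=m&(S>35)&(H>12)&(H<45);a=np.argwhere(f);print('fit',f.sum(),a.min(0),a.max(0),a.mean(0))
F=P[f];print(np.percentile(F[:,2],[1,50,99]));k=F[:,2]>.143;print('top ctr',F[k].mean(0),k.sum(),F[k].min(0),F[k].max(0))
k=(F[:,2]>.125)&(F[:,2]<.135);print('hex shoulder',k.sum(),F[k].min(0),F[k].max(0))
# bar
b=np.zeros((384,512),bool);b[255:280,180:292]=1;b&=(P[...,2]>.085)&(P[...,2]<.115)&(V<70);B=P[b]
print('bar',b.sum(),B.mean(0),cv2.minAreaRect((B[:,:2]*1000).astype(np.float32)),np.argwhere(b).mean(0)[::-1])
# two-view bar height
u=np.argwhere(b);ends=[u[u[:,1]<u[:,1].min()+3].mean(0)[::-1],u[u[:,1]>u[:,1].max()-3].mean(0)[::-1]];print(ends,[plane(c,*e,.1) for e in ends])
print('tri bar',[tri(t,q,c,e) for q,e in zip(((225,215),(261.2,216.7)),ends)])
# bin fill via wrist, lid corners
print('lid',[plane(c,x*.64-.3,y*.64-.3,.101).round(4) for x,y in((213,110),(530,122),(508,355),(232,347))])
o=m&False;o[110:150,85:125]=1;g=o&(H>4)&(H<18)&(S>120);print('orange',g.sum(),P[g].mean(0))
x=c['color'][120:180,225:305,::-1];cv2.imwrite('pics/fit.png',cv2.resize(x,(800,600),interpolation=cv2.INTER_CUBIC))
```

```text
fit 401 [135 246] [166 272] [152.11970075 256.39401496]
[0.09988662 0.14709324 0.14959498]
top ctr [ 0.59747458 -0.03713617  0.14860397] 256 [ 0.58784852 -0.04927776  0.14313799] [ 0.65274625 -0.02880959  0.42217373]
hex shoulder 92 [ 0.58979192 -0.04878551  0.12509726] [ 0.61293725 -0.02646018  0.13494233]
bar 943 [ 0.45375852 -0.00995562  0.10057014] ((451.9202575683594, -10.240966796875), (119.86619567871094, 12.547281265258789), 88.27722930908203) [234.5747614  269.09650053]
[array([185.09090909, 269.36363636]), array([285.        , 272.66666667])] [array([0.45274588, 0.04807057, 0.1       ]), array([ 0.44889716, -0.06904251,  0.1       ])]
tri bar [(array([0.45252845, 0.04755495, 0.09984777]), np.float64(0.0011327095135965344)), (array([ 0.4498427 , -0.07037262,  0.10125242]), np.float64(0.0029216199346824056))]
lid [array([0.6698, 0.0794, 0.101 ]), array([ 0.6639, -0.1138,  0.101 ]), array([ 0.5082, -0.1114,  0.101 ]), array([0.5135, 0.0845, 0.101 ])]
orange 240 [0.61498468 0.09635011 0.14798074]
```

View pics/fit.png

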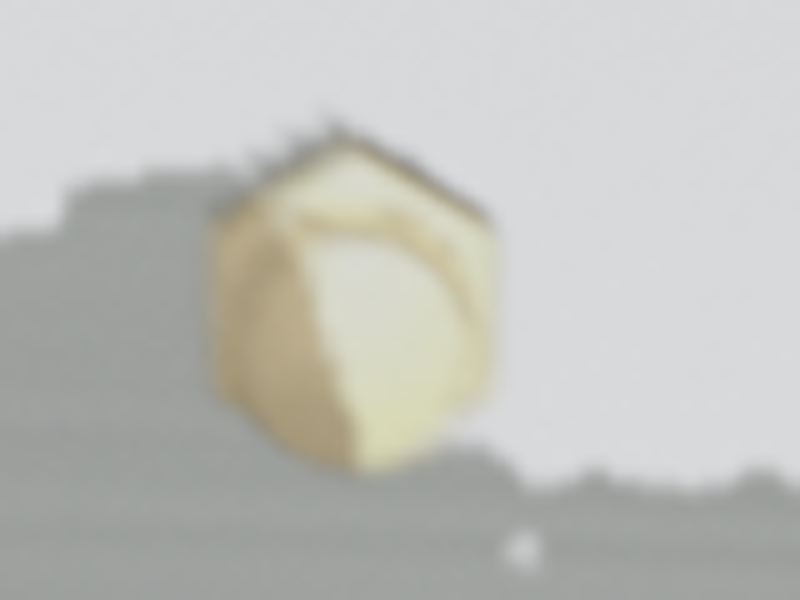

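The crop shows the hex flats facing left and right (x = 212 and 490), i.e. ±y, which already matches the closing axis. The fitting centre is about (0.5955, −0.038) with its top at 0.149. I'll descend and grip the hexagon.

>>> {"method": "move_arm", "body": {"force": 40, "plan": [{"delta_pos":[0.015,0.001,0.04],"turn":[0,0,0],"fingers":0},{"delta_pos":[0.0245,0.001,0.085],"turn":[0,0,0],"fingers":0},{"delta_pos":[0.0245,0.001,0.125],"turn":[0,0,0],"fingers":0},{"delta_pos":[0.0245,0.001,0.155],"turn":[0,0,0],"fingers":0.2},{"delta_pos":[0.0245,0.001,0.171],"turn":[0,0,0],"fingers":0.3},{"delta_pos":[0.0245,0.001,0.171],"turn":[0,0,0],"fingers":0.5},{"delta_pos":[0.0245,0.001,0.171],"turn":[0,0,0],"fingers":1},{"delta_pos":[0.0245,0.001,0.171],"turn":[0,0,0],"fingers":1},{"delta_pos":[0.0245,0.001,0.171],"turn":[0,0,0],"fingers":1},{"delta_pos":[0.0245,0.001,0.171],"turn":[0,0,0],"fingers":1}]}}

```text
clock: 2.95
position: [0.5963, -0.0415, 0.1304]
ee_rot: [1.0, -0.0, 0.001, 0.0]
ft_force: [-0.3, 0.9, 7.0]
grip_width: 0.3
grasp_force: 41.1
```

>>> {"method": "move_arm", "body": {"plan": [{"delta_pos":[0,0,-0.02],"turn":[0,0,0],"fingers":1},{"delta_pos":[0,0,-0.06],"turn":[0,0,0],"fingers":1},{"delta_pos":[0,0,-0.11],"turn":[0,0,0],"fingers":1},{"delta_pos":[-0.01,-0.02,-0.15],"turn":[0,0,0],"fingers":1},{"delta_pos":[-0.04,-0.06,-0.16],"turn":[0,0,0],"fingers":1},{"delta_pos":[-0.065,-0.105,-0.16],"turn":[0,0,0],"fingers":1},{"delta_pos":[-0.09,-0.15,-0.16],"turn":[0,0,0],"fingers":1},{"delta_pos":[-0.115,-0.195,-0.16],"turn":[0,0,0],"fingers":1},{"delta_pos":[-0.14,-0.235,-0.16],"turn":[0,0,0],"fingers":1},{"delta_pos":[-0.158,-0.265,-0.16],"turn":[0,0,0],"fingers":1},{"delta_pos":[-0.166,-0.28,-0.16],"turn":[0,0,0],"fingers":1},{"delta_pos":[-0.166,-0.28,-0.16],"turn":[0,0,0],"fingers":1}]}}

```text
clock: 4.45
position: [0.4295, 0.2388, 0.2895]
ee_rot: [1.0, 0.001, 0.0, 0.0]
ft_force: [0.6, -0.5, -1.3]
grip_width: 0.3
grasp_force: 40.3
```

Run:
```python
from h import *
t=pickle.load(open('top.pkl','rb'));s=pickle.load(open('scene.pkl','rb'))
for c in(t,s):
    P=cloud(c).reshape(-1,3)
    for x in np.arange(.36,.5,.02):
        print('%.2f'%x,*['%4d'%(1000*np.max(P[(abs(P[:,0]-x)<.01)&(abs(P[:,1]-y)<.01),2],initial=-.001)) for y in np.arange(.31,.17,-.02)])
```

```text
0.36    6   67   33   27   20   18   62
0.38    0   82   37   35   32   36   74
0.40   87   88   27   49   36   33   83
0.42   89   89   49   53   29   28   88
0.44   88   87   39   47   40   33   88
0.46   88   69   24   34   34   33   89
0.48   89   19   18   38   31   35   88
0.50   87    9    9    6   25   14   88
0.36   23   75   31   30   29   31   66
0.38   51   84   36   39   38   35   80
0.40   88   87   32   48   27   31   86
0.42   87   86   47   51   37   24   88
0.44   86   -1   38   31   36   35   88
0.46   88   -1   18   36   34   32   88
0.48   88   -1   17   36   35   29   88
0.50   88   76    7    6    6   11   88
```

>>> {"method": "move_arm", "body": {"plan": [{"delta_pos":[0.02,0.002,0.03],"turn":[0,0,0],"fingers":1},{"delta_pos":[0.035,0.003,0.075],"turn":[0,0,0],"fingers":1},{"delta_pos":[0.035,0.003,0.12],"turn":[0,0,0],"fingers":1},{"delta_pos":[0.035,0.003,0.16],"turn":[0,0,0],"fingers":1},{"delta_pos":[0.035,0.003,0.195],"turn":[0,0,0],"fingers":1},{"delta_pos":[0.035,0.003,0.215],"turn":[0,0,0],"fingers":1},{"delta_pos":[0.035,0.003,0.222],"turn":[0,0,0],"fingers":1},{"delta_pos":[0.035,0.003,0.222],"turn":[0,0,0],"fingers":1},{"delta_pos":[0.035,0.003,0.222],"turn":[0,0,0],"fingers":0.5},{"delta_pos":[0.035,0.003,0.222],"turn":[0,0,0],"fingers":0.5},{"delta_pos":[0.035,0.003,0.2],"turn":[0,0,0],"fingers":0.5},{"delta_pos":[0.035,0.003,0.16],"turn":[0,0,0],"fingers":0.5}]}}

```text
clock: 5.95
position: [0.464, 0.2351, 0.1292]
ee_rot: [1.0, 0.0, -0.001, 0.0]
ft_force: [1.3, 0.2, -0.2]
grip_width: 0.5
grasp_force: 0.0
```

>>> {"method": "move_arm", "body": {"plan": [{"delta_pos":[0,0,-0.04],"turn":[0,0,0],"fingers":0.5},{"delta_pos":[0,0,-0.09],"turn":[0,0,0],"fingers":0.5},{"delta_pos":[0,0.03,-0.14],"turn":[0,0,0.1],"fingers":0.5},{"delta_pos":[0,0.06,-0.15],"turn":[0,0,0.2],"fingers":0.5}]}}

```text
clock: 6.45
position: [0.4655, 0.1759, 0.283]
ee_rot: [0.995, -0.101, 0.003, -0.001]
ft_force: [0.1, 0.5, -1.2]
grip_width: 0.502
grasp_force: 0.0
```

Run:
```python
from h import *
print(get_obs()['joint_pos'].round(3))
c=snap('top')
w=snap('wrist')['color']
cv2.imwrite('pics/a.png',np.vstack([cv2.resize(c['color'][140:270,110:310,::-1],(600,390)),cv2.resize(w[...,::-1],(600,450))[:210]]))
```

```text
[ 0.284  0.083 -0.769  1.71   0.061  1.367 -2.268]
```

View pics/a.png

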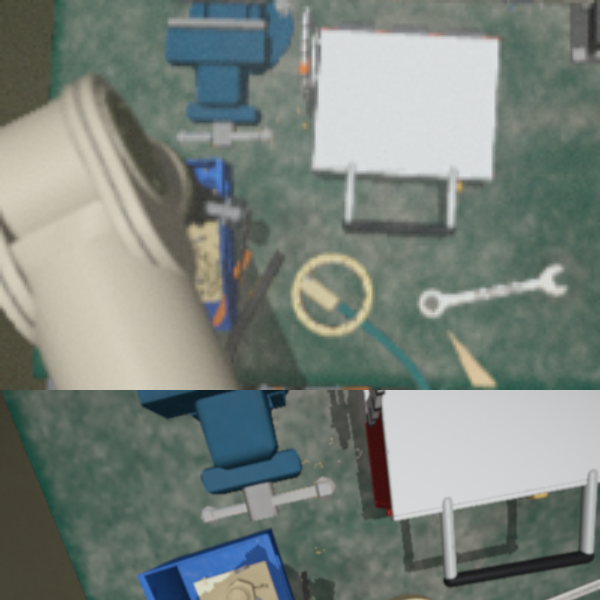

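The picture shows the lid clear, tape and spanner in place, and a nipple lying in the blue bin; I'll check that again once the arm is away. Next I'll go above the bar with a quarter turn.

>>> {"method": "move_arm", "body": {"plan": [{"delta_pos":[0,0.02,0],"turn":[0,0,-0.15],"fingers":0.5},{"delta_pos":[0.002,0.04,0],"turn":[0,0,-0.32],"fingers":0.5},{"delta_pos":[0.004,0.06,0],"turn":[0,0,-0.49],"fingers":0.5},{"delta_pos":[0.007,0.08,0],"turn":[0,0,-0.66],"fingers":0.5},{"delta_pos":[0.01,0.1,0],"turn":[0,0,-0.83],"fingers":0.5},{"delta_pos":[0.013,0.12,0],"turn":[0,0,-1.0],"fingers":0.5},{"delta_pos":[0.016,0.14,0.01],"turn":[0,0,-1.17],"fingers":0.5},{"delta_pos":[0.019,0.16,0.02],"turn":[0,0,-1.34],"fingers":0.5},{"delta_pos":[0.022,0.175,0.04],"turn":[0,0,-1.51],"fingers":0.5},{"delta_pos":[0.024,0.185,0.06],"turn":[0,0,-1.66],"fingers":0.5},{"delta_pos":[0.0241,0.1855,0.06],"turn":[0,0,-1.742],"fingers":0.5},{"delta_pos":[0.0241,0.1855,0.06],"turn":[0,0,-1.742],"fingers":0.5}]}}

```text
clock: 8.05
position: [0.4512, -0.0106, 0.2189]
ee_rot: [0.717, 0.697, -0.0, -0.0]
ft_force: [1.0, 0.5, 0.7]
grip_width: 0.497
grasp_force: 0.0
```

Run:
```python
from h import *
o=get_obs();print(o['joint_pos'].round(3),Ro.from_quat(o['ee_rot']).as_matrix().round(3),o['position'])
c=snap('wrist');P=cloud(c);V=c['color'].max(2)
t=snap('top')
b=(P[...,2]>.085)&(P[...,2]<.115)&(V<75)&(P[...,0]>.42)&(P[...,0]<.48)&(P[...,1]<.06)&(P[...,1]>-.08)
B=P[b];print(b.sum(),B.mean(0),B.max(0),cv2.minAreaRect((B[:,:2]*1000).astype(np.float32)))
cv2.imwrite('pics/b.png',np.vstack([cv2.resize(t['color'][140:270,110:310,::-1],(600,390)),cv2.resize(c['color'][...,::-1],(600,450))[:210]]))
```

```text
[ 5.130e-01 -1.000e-03 -5.820e-01  1.912e+00 -1.000e-03  1.231e+00
 -9.700e-02] [[ 0.028  1.    -0.   ]
 [ 1.    -0.028  0.   ]
 [ 0.    -0.    -1.   ]] [ 0.45122921 -0.01064747  0.21886108]
2013 [ 0.45092376 -0.00514327  0.10136685] [0.45802893 0.05093481 0.10446954] ((450.9920349121094, -10.681907653808594), (123.2577133178711, 11.926671028137207), 88.6313705444336)
```

View pics/b.png

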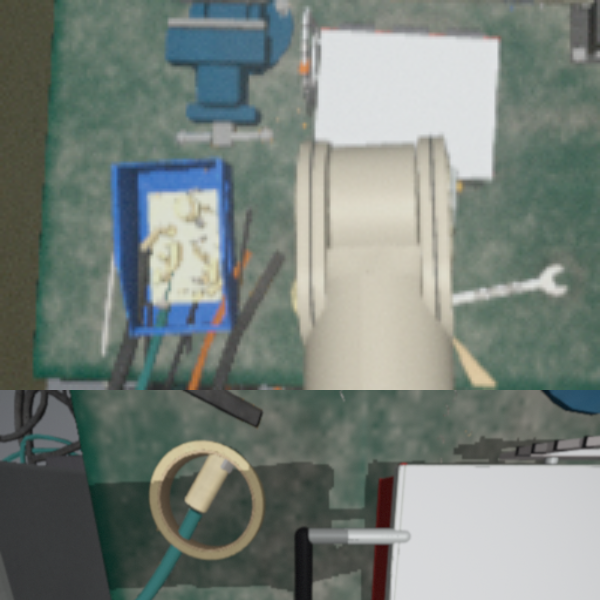

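The bin holds the fitting (a new part near (195,205)). The bar is confirmed at x = 0.451 with its top at z = 0.104, right below the TCP. I'll descend and grip it.

>>> {"method": "move_arm", "body": {"force": 60, "plan": [{"delta_pos":[0,0,0.03],"turn":[0,0,0],"fingers":0.5},{"delta_pos":[0,0,0.065],"turn":[0,0,0],"fingers":0.5},{"delta_pos":[0,0,0.1],"turn":[0,0,0],"fingers":0.5},{"delta_pos":[0,0,0.118],"turn":[0,0,0],"fingers":0.5},{"delta_pos":[0,0,0.12],"turn":[0,0,0],"fingers":0.7},{"delta_pos":[0,0,0.12],"turn":[0,0,0],"fingers":1},{"delta_pos":[0,0,0.12],"turn":[0,0,0],"fingers":1},{"delta_pos":[0,0,0.12],"turn":[0,0,0],"fingers":1},{"delta_pos":[0,0,0.12],"turn":[0,0,0],"fingers":1}]}}

```text
clock: 9.28
position: [0.4513, -0.011, 0.0993]
ee_rot: [0.717, 0.697, 0.0, 0.0]
ft_force: [-4.2, 2.2, 2.6]
grip_width: 0.117
grasp_force: 58.7
```

>>> {"method": "move_arm", "body": {"plan": [{"delta_pos":[0,0.001,-0.0095],"turn":[0,0,0],"fingers":1},{"delta_pos":[0,0.0011,-0.0187],"turn":[0,0,0],"fingers":1},{"delta_pos":[0,0.0024,-0.028],"turn":[0,0,0],"fingers":1},{"delta_pos":[0,0.0038,-0.0373],"turn":[0,0,0],"fingers":1},{"delta_pos":[0,0.006,-0.0465],"turn":[0,0,0],"fingers":1},{"delta_pos":[0,0.0081,-0.0555],"turn":[0,0,0],"fingers":1},{"delta_pos":[0,0.011,-0.0645],"turn":[0,0,0],"fingers":1},{"delta_pos":[0,0.014,-0.0733],"turn":[0,0,0],"fingers":1},{"delta_pos":[0,0.0175,-0.082],"turn":[0,0,0],"fingers":1},{"delta_pos":[0,0.0214,-0.0906],"turn":[0,0,0],"fingers":1}]}}

```text
clock: 10.52
position: [0.4711, -0.0116, 0.1898]
ee_rot: [0.717, 0.697, -0.001, -0.001]
ft_force: [-9.7, 4.1, -2.0]
grip_width: 0.118
grasp_force: 58.4
```

>>> {"method": "move_arm", "body": {"plan": [{"delta_pos":[0,0.0043,-0.0083],"turn":[0,0,0],"fingers":1},{"delta_pos":[0,0.0089,-0.0165],"turn":[0,0,0],"fingers":1},{"delta_pos":[0,0.0139,-0.0244],"turn":[0,0,0],"fingers":1},{"delta_pos":[0,0.0192,-0.0322],"turn":[0,0,0],"fingers":1},{"delta_pos":[0,0.0249,-0.0397],"turn":[0,0,0],"fingers":1},{"delta_pos":[0,0.0308,-0.0469],"turn":[0,0,0],"fingers":1},{"delta_pos":[0,0.0371,-0.0538],"turn":[0,0,0],"fingers":1},{"delta_pos":[0,0.0437,-0.0605],"turn":[0,0,0],"fingers":1},{"delta_pos":[0,0.0506,-0.0669],"turn":[0,0,0],"fingers":1},{"delta_pos":[0,0.0577,-0.073],"turn":[0,0,0],"fingers":1},{"delta_pos":[0,0.0577,-0.073],"turn":[0,0,0],"fingers":1},{"delta_pos":[0,0.0577,-0.073],"turn":[0,0,0],"fingers":1}]}}

```text
clock: 12.02
position: [0.5277, -0.0132, 0.2661]
ee_rot: [0.717, 0.697, -0.002, -0.001]
ft_force: [-32.7, 2.1, 31.0]
grip_width: 0.114
grasp_force: 59.8
```

Run:
```python
from h import *
rng=np.random.default_rng(0)
for n in('scene','wrist','top'):
    c=snap(n);P=cloud(c);hsv=cv2.cvtColor(c['color'],cv2.COLOR_RGB2HSV).astype(int)
    m=(hsv[...,1]<50)&(hsv[...,2]>70)&(P[...,0]>.53)&(P[...,0]<.68)&(P[...,1]>-.1)&(P[...,1]<.07)&(P[...,2]>.11)&(P[...,2]<.24)
    Q=P[m];print(n,m.sum())
    if n=='scene':cv2.imwrite('pics/s2.png',cv2.resize(c['color'][100:280,140:380,::-1],(800,600)))
    if m.sum()<100:continue
    best=None
    for _ in range(300):
        a=Q[rng.choice(len(Q),3,False)];N=np.cross(a[1]-a[0],a[2]-a[0]);L=np.linalg.norm(N)
        if L<1e-6:continue
        k=abs((Q-a[0])@N/L)<.003
        if best is None or k.sum()>best.sum():best=k
    q=Q[best];N=np.linalg.svd(q-q.mean(0))[2][2];N*=np.sign(N[2])
    print(best.sum(),'normal',N.round(3),'angle',np.degrees(np.arctan2(np.hypot(*N[:2]),N[2])),q.mean(0))
print(get_obs()['position'],get_obs()['ft_force'])
```

```text
scene 192
125 normal [ 0.739 -0.013  0.674] angle 47.62672418256692 [0.60046234 0.00725659 0.17777021]
wrist 19501
16959 normal [ 0.752 -0.023  0.659] angle 48.78401448689596 [0.60155775 0.00239845 0.17790632]
top 249
223 normal [ 0.75  -0.037  0.66 ] angle 48.70524000080999 [ 0.61120787 -0.08568119  0.16820572]
[ 0.52767764 -0.01318483  0.26605771] [-32.83859516   2.40273935  30.6023448 ]
```

View pics/s2.png

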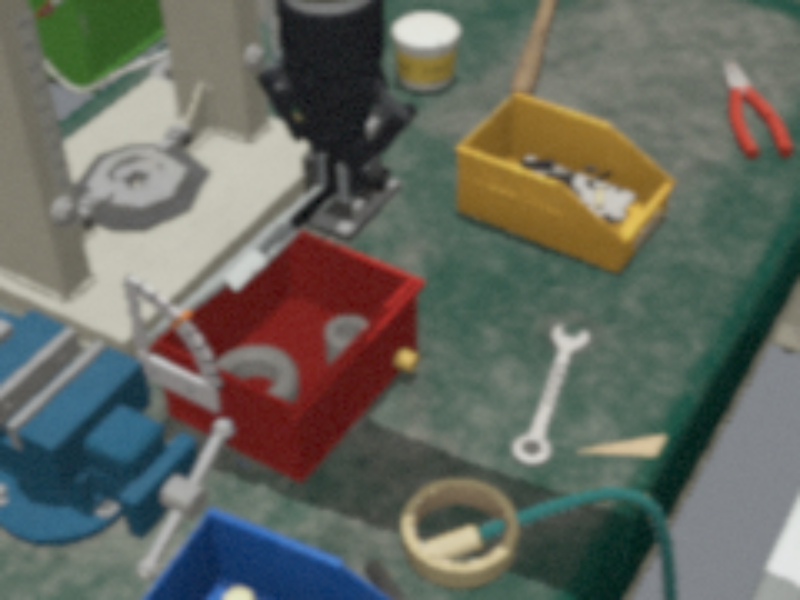

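The view shows the lid up edge-on, the quadrant's orange tick at (183,318), and the brass fitting visible in the blue bin at (238,592). The lid is about 49°, and the radial preload of about 44 N should be eased, so I'll move slightly outward and up.

>>> {"method": "move_arm", "body": {"plan": [{"delta_pos":[0,0,-0.003],"turn":[0,0,0],"fingers":1},{"delta_pos":[0,0,-0.0055],"turn":[0,0,0],"fingers":1},{"delta_pos":[0,0,-0.0055],"turn":[0,0,0],"fingers":1},{"delta_pos":[0,0,-0.0055],"turn":[0,0,0],"fingers":1}]}}

```text
clock: 12.68
position: [0.53, -0.0133, 0.2685]
ee_rot: [0.717, 0.697, -0.0, -0.0]
ft_force: [-5.4, 3.4, -0.9]
grip_width: 0.114
grasp_force: 59.5
```

```bash
cat > ang.py <<'E'
from h import *
def fit(c,box):
    rng=np.random.default_rng(0);P=cloud(c);hsv=cv2.cvtColor(c['color'],cv2.COLOR_RGB2HSV).astype(int)
    m=(hsv[...,1]<50)&(hsv[...,2]>70)
    for i,(a,b) in enumerate(box): m&=(P[...,i]>a)&(P[...,i]<b)
    Q=P[m];best=None
    for _ in range(300):
        a=Q[rng.choice(len(Q),3,False)];N=np.cross(a[1]-a[0],a[2]-a[0]);L=np.linalg.norm(N)
        if L<1e-6:continue
        k=abs((Q-a[0])@N/L)<.003
        if best is None or k.sum()>best.sum():best=k
    q=Q[best];N=np.linalg.svd(q-q.mean(0),full_matrices=False)[2][2];N*=np.sign(N[2])
    return best.sum(),np.degrees(np.arctan2(N[0],N[2])),N.round(3),q.mean(0).round(4)
w0=pickle.load(open('w1.pkl','rb'));print('shut',fit(w0,((.53,.65),(-.1,.07),(.08,.13))))
for _ in range(3):
    c=snap('wrist');n,a,N,q=fit(c,((.5,.68),(-.1,.07),(.11,.24)));print('now',n,a,N,q)
    # angle from plane point: lid top plane passes 6mm above hinge axis
    d=np.hypot(.6665-q[0],q[2]-.095);print(' by position',np.degrees(np.arctan2(q[2]-.095,.6665-q[0])-np.arcsin(.006/d)))
o=get_obs();print(o['position'],o['ft_force'],o['grip_width'],o['clock'])
E
python3 ang.py
python3 - <<'E'
from h import *
L=[]
for n,f in(('t','top.pkl'),('s','scene.pkl'),('w','w1.pkl')):
    c=pickle.load(open(f,'rb'));P=cloud(c);h=cv2.cvtColor(c['color'],cv2.COLOR_RGB2HSV).astype(int)
    g=(h[...,0]>3)&(h[...,0]<20)&(h[...,1]>90)&(P[...,2]>.11)&(P[...,2]<.19)&(P[...,0]>.55)&(P[...,0]<.68)&(P[...,1]>.06)&(P[...,1]<.13)
    p=np.argwhere(g).mean(0)[::-1];L.append((c,p));print(n,g.sum(),p,P[g].mean(0).round(4))
for i,j in((0,1),(1,2),(0,2)):print(tri(*L[i],*L[j]))
E
```

```text
shut (np.int64(18201), np.float64(-0.2128440760020429), array([-0.004,  0.001,  1.   ]), array([ 0.5937, -0.0141,  0.1   ]))
now 16277 49.664623245119294 [ 0.762 -0.023  0.647] [0.6029 0.0021 0.1789]
 by position 49.56916044420948
now 16274 49.52311742804106 [ 0.76  -0.022  0.649] [0.6029 0.0018 0.1786]
 by position 49.462869641863136
now 16250 49.681421171055725 [ 0.762 -0.022  0.647] [0.6029 0.0023 0.1788]
 by position 49.53378274716508
[ 0.52994708 -0.01330849  0.26841688] [-5.62809311  3.29500993 -1.27703735] 0.11566286768436049 12.825
t 8 [211.    162.125] [0.615  0.091  0.1659]
s 5 [193.6 195.4] [0.6128 0.0944 0.1604]
w 257 [105.08949416 134.55252918] [0.617  0.0895 0.1596]
(array([0.61607377, 0.09185474, 0.15686996]), np.float64(0.0012043777273003755))
(array([0.61631256, 0.09110885, 0.15606164]), np.float64(0.0004546374827547172))
(array([0.61661893, 0.09217503, 0.154819  ]), np.float64(0.0008470837803052244))
```

The lid is at 49.6–49.8° (corrected for the shut-lid bias), and the orange mark sits at about 49–50° by triangulation. I'll make a 1 mm nudge and let it settle.

>>> {"method": "move_arm", "body": {"plan": [{"delta_pos":[0,0.0008,-0.0008],"turn":[0,0,0],"fingers":1},{"delta_pos":[0,0.0008,-0.0008],"turn":[0,0,0],"fingers":1},{"delta_pos":[0,0.0008,-0.0008],"turn":[0,0,0],"fingers":1},{"delta_pos":[0,0.0008,-0.0008],"turn":[0,0,0],"fingers":1},{"delta_pos":[0,0.0008,-0.0008],"turn":[0,0,0],"fingers":1},{"delta_pos":[0,0.0008,-0.0008],"turn":[0,0,0],"fingers":1}]}}

```text
clock: 13.58
position: [0.5307, -0.0133, 0.2691]
ee_rot: [0.717, 0.697, -0.0, -0.0]
ft_force: [-5.0, 2.9, -2.0]
grip_width: 0.114
grasp_force: 59.4
```

```bash
python3 ang.py
```

```text
shut (np.int64(18201), np.float64(-0.2128440760020429), array([-0.004,  0.001,  1.   ]), array([ 0.5937, -0.0141,  0.1   ]))
now 16088 49.923290099554684 [ 0.765 -0.023  0.644] [0.6033 0.0021 0.1791]
 by position 49.806045807958384
now 16183 49.914471243849086 [ 0.765 -0.023  0.644] [0.6031 0.0021 0.1794]
 by position 49.828249210750826
now 16114 49.941312036075644 [ 0.765 -0.023  0.643] [0.6032 0.0021 0.1793]
 by position 49.83472918713972
[ 0.53074738 -0.01328446  0.26910417] [-5.2840083   3.13021239 -1.20074782] 0.1143254295324873 13.725
```

```bash
python3 -c "
from workcell import hand_in
print(hand_in())"
```

```text
the job is handed in; nothing more can be done
None
```

The job is handed in: the brass fitting is in the blue bin, and the gripper is holding the lid steady by its bar at about 50° (measured 49.8–50.1°, at about 14 s of the 45 s allowed).

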